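Shift the wire twister into slow gear

TASK

The wire twister on this jeweller's bench stands in neutral. Put its gearbox into slow gear: pull the bar-shaped selector knob straight up against its spring, turn it until its steel pointer is at the notch beside the large gear disc, and let go so that it drops fully home in that notch. Do not turn the round dial of the speed-control box that stands beside it.

Things in the scene. Friction and masses are not known exactly. Their poses are not given: they have to be found in the camera images.
- selector_grip (a point): Centre of the black bar grip of the selector knob on top of the wire twister, on its upright turning axis, 115 mm over the table (knob down). Bar 50 long, 14 wide, 32 high, its top 11 mm above this point; a notched steel ring, 74 mm across, has its top 31 mm below. x: along the bar towards its steel pointer arm, which sticks out 14 mm; z: up. Grasp across the width, from above.
- selector_turn (a joint): Knob angle, rad, growing anticlockwise from above. 0: middle of the wide neutral notch (starts within 0.3 of it). +1.15: slow notch, by the large gear disc (40 mm) on the gearbox top; -1.15: fast notch, by the small disc (18 mm). Stops at 1.45 either way. Turns easily when pulled up (0.02 N m); when down its pin is caught in the notch. Let go within 0.2 of a gear notch, it slides in and centres.
- selector_lift (a joint): How far the knob is pulled up, m: 0 fully home in a notch, about 0.011 with its pin on the ring between notches, 0.018 at the upper stop. A spring draws it down: 4 N at the bottom, 8 N at the top, weight included. Lift it 14 to 17 mm to turn it freely. The wire twister is a fixed grey gearbox, 160 x 190 x 70 mm high, with a motor at one end and a chuck at the other.
- dial_mark (a point): White mark on the top, 13 mm off the axis, of the round black dial (48 mm across, 22 high, its top 95 mm over the table) in the middle of the speed-control box, a fixed grey box 130 x 120 x 70 mm high beside the wire twister, on either side of it, 0.22 m or more away between centres. x: from the axis to the mark. Not to be turned.

How it is judged:
By the outcome, as a careful person would: the job done as asked, in the order asked, and still so for the second after the job is handed in, with the robot touching nothing.
It also fails if it takes over 29 s, if anything falls off the work surface, if the arm or the gripper's body presses on something with over 40 N, if the wrist force passes 120 N, or if a joint passes its speed limit or range.

ROBOT

A 6-joint arm with a two-finger parallel gripper is mounted at the origin on the work surface. World frame = base frame: x ahead of the robot, y to its left, z up, the work surface at z = 0. Lengths are in m, angles in rad, forces in N, time in s.
With the tool pointing down it reaches from about 0.425 to 0.95 m from the base axis. Payload 3.5 kg.
Tool frame: the origin (TCP) lies between the finger pads; the fingertips stand 17 mm ahead of it and the grasp point (between the pads) lies 2 mm behind it (ctrl.tip_reach is the distance from the TCP to the fingertips, in m); z points along the fingers, y is the direction in which the jaws open and shut (so a half turn about z gives the same grasp; the last joint's range is limited). The gripper opens to 85 mm and grips with 20 to 120 N. Pads are 22 mm wide; open, the fingers measure 114 mm over their backs; the gripper's body (76 mm by 85 mm) begins 54 mm behind the grasp point. The pads swing forward as they close: fully open they stand 13 mm farther back than shut.
Start: joints at [-1.436, 0.286, 1.577, -0, 1.279, -0.15], TCP at [0.19, -0.648, 0.248] pointing down, gripper open.
Joint ranges: [-2.77, 2.77], [-0.9, 2.22], [0.21, 2.48], [-1.53, 4.67], [0.24, 2.81], [-2.84, 2.84]. Speed limits (rad/s): [2.79, 2.79, 3.14, 3.14, 3.14, 3.14].

INTERFACE

Orientations are given as a unit quaternion [x, y, z, w].
In Python, from plant import monitor, imaging, workorder, ctrl gives the robot as it stands.
- The arm moves only by the tool send_rows, never from a script. Its argument "rows" is a list of rows, each a list of 4 numbers: the shift along the world's x, y, z normalised to -1 to 1, where 1 is 0.3 m, then the turn about the world's z normalised to -1 to 1, where 1 is 360 degrees. A call has 1 to 20 rows; each row is the pose to reach, as a shift and turn from the pose commanded when the call began, turning the shorter way round; what a row does not reach only later rows make up. A row lasts 1/8 s, in which the tool goes at most 62.5 mm and 10.7 degrees, less where a joint would pass 70% of its speed; a pose out of reach is approached as far as the arm can. A call with a number of a shift or a turn outside -1 to 1 is refused whole. A call with a gripper value outside its range is refused whole. "jaw" is the closure, from 0 (fully open) to 1 (shut), set as the call begins (left out, the last holds). The fingers move at their own pace and stop on an object; "newtons" is the grip in N (left out, the last holds). Time passes only in rows, so rows that repeat a pose let the fingers close. It gives the time, the measured TCP pose, the force and the opening at its end, in the units of the state.
- monitor.get_state(): the state, without advancing time (a new reading comes with each control period).
- imaging.read_camera(name): name is "scene" or "top"; returns the picture (420x560x3 uint8, red, green, blue); there is no depth.
- imaging.calibration(name): a dict with "intrinsics" (3x3 intrinsics, pixels), "cam_to_world" (4x4, takes a point from camera to world coordinates). Camera axes: x right, y up, looking along -z (the intrinsics and any distortion apply to the point x, -y, -z); pixel columns grow to the right and rows downward; lengths in m; the calibration is good to about 2 mm. A picture is of the moment at which its call begins. calibration takes no time and is no camera call.
- workorder.sign_off(): hands the job in, once; it reports no verdict.
The state is a dict: "time": time; "qpos": joint angles; "dq": joint speeds; "joint_efforts": joint torques, N m; "eef_pos": TCP position; "tcp_rot": TCP orientation; "contact_force": force on the tool from outside, world axes, zero at the start; "wrist_torque": the same for the moment, N m; "opening": opening from 0.0 (shut) to 1.0 (fully open).
Only numpy, scipy, OpenCV 4.12 (cv2) and the standard library are available. Lean on these libraries where they do the work, as an engineer would, in place of code of your own. Each camera call takes 0.05 s, during which the arm holds its last target.

## Working session

There is one attempt and no reset: what is moved stays moved. The work goes in short steps, Python scripts to look and compute and a tool call to move; the robot and the scene stay as the last step left them, time stands still between calls to the robot, and variables do not carry over. Pictures are saved under pics/ and viewed, and the job is handed in when it is done.

Besides the shell and the picture viewer there is one more tool, called after "Call:" as a command line: name --pt "numbers of a row" for each row, then --argument value for the rest. send_rows: Moves the arm, as the interface text tells. Scaled input: -1 to 1 covers 0.3 m each way for a shift and 360 degrees each way for a turn. Its arguments: {"type":"object","properties":{"rows":{"type":"array"},"jaw":{"type":"number"},"newtons":{"type":"number"}},"required":["rows"]}

```bash
ls; mkdir -p pics
python3 - <<'E'
from plant import monitor, imaging, workorder, ctrl
import cv2,numpy as np
s=monitor.get_state();print(s)
for n in ("scene","top"):
    im=imaging.read_camera(n);cv2.imwrite(f"pics/{n}0.png",im[:,:,::-1]);c=imaging.calibration(n);print(c)
E
```

```text
pics
{'time': 0.0, 'qpos': array([-1.43598715e+00,  2.87202563e-01,  1.57817172e+00, -1.54546237e-05,
        1.27859807e+00, -1.50016332e-01]), 'dq': array([ 5.36549967e-04, -7.49854717e-05, -1.29734537e-03,  1.16564723e-03,
        9.49870080e-04, -1.84632719e-03]), 'joint_efforts': array([-6.40287799e-04, -4.05986559e+01, -2.92624193e+01, -2.16572307e-04,
        5.87431190e-03, -5.71664060e-06]), 'eef_pos': array([ 0.18959912, -0.64718407,  0.24692539]), 'tcp_rot': array([ 9.89875413e-01,  1.41933964e-01,  1.65012509e-06, -1.18987174e-03]), 'contact_force': array([0.12731782, 0.93038167, 0.29264862]), 'wrist_torque': array([-0.02948056,  0.00469313, -0.03404928]), 'opening': 1.003570077880558}
{'intrinsics': array([[385.85832014,   0.        , 273.72148584],
       [  0.        , 385.85832014, 208.91129908],
       [  0.        ,   0.        ,   1.        ]]), 'cam_to_world': array([[-0.38471159, -0.50678925,  0.7714672 ,  1.05165349],
       [ 0.92302254, -0.20657067,  0.32458889,  0.20083802],
       [-0.00513566,  0.83695473,  0.54724803,  0.50407745],
       [ 0.        ,  0.        ,  0.        ,  1.        ]])}
{'intrinsics': array([[401.39587957,   0.        , 275.92568938],
       [  0.        , 401.39587957, 206.18300938],
       [  0.        ,   0.        ,   1.        ]]), 'cam_to_world': array([[ 0.02411281,  0.99318956, -0.11398714,  0.4858769 ],
       [-0.99970416,  0.02359182, -0.00591754, -0.01467168],
       [-0.00318808,  0.11409611,  0.9934646 ,  0.7864026 ],
       [ 0.        ,  0.        ,  0.        ,  1.        ]])}
```

View pics/scene0.png

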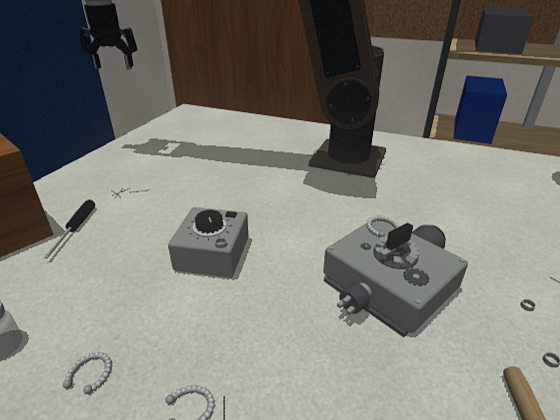

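View pics/top0.png

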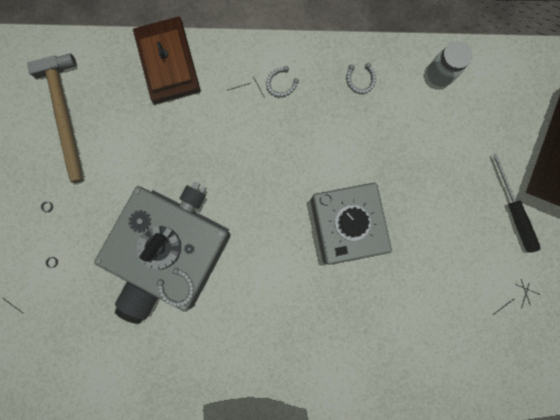

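The scene view shows the knob at about (400,237), the large disc at (417,277) and the dial at (209,220). The top view shows the knob at about (155,246), the large disc at (139,221), the small disc at (189,249) and the dial at (353,222). Next I zoom in.

Run:
```python
import cv2,numpy as np
a=cv2.imread("pics/top0.png")[190:300,95:235];b=cv2.imread("pics/scene0.png")[205:305,330:470]
g=lambda i,f:cv2.resize(np.clip(i.astype(float)*1.6,0,255).astype('uint8'),None,fx=f,fy=f,interpolation=cv2.INTER_CUBIC)
cv2.imwrite("pics/t0z.png",g(a,5));cv2.imwrite("pics/s0z.png",g(b,5))
```

```text
(no output)
```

View pics/t0z.png

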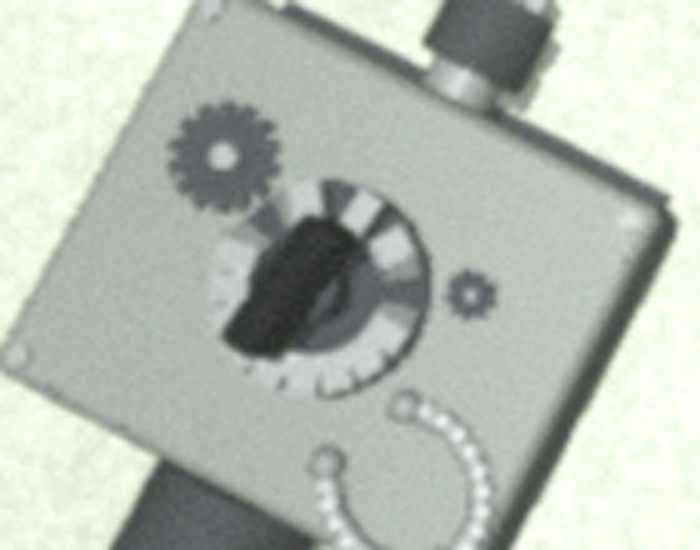

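View pics/s0z.png

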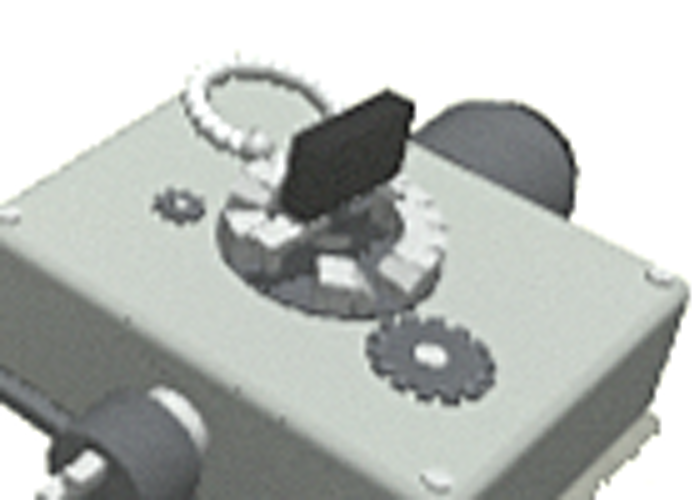

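```bash
cat > h.py <<'E'
import numpy as np,cv2
from plant import monitor, imaging
C={n:imaging.calibration(n) for n in("scene","top")}
def ray(n,u,v):
    K=C[n]["intrinsics"];T=C[n]["cam_to_world"]
    d=np.array([(u-K[0,2])/K[0,0],-(v-K[1,2])/K[1,1],-1.]);return T[:3,3],T[:3,:3]@d
def onz(n,u,v,z):
    o,d=ray(n,u,v);return o+d*(z-o[2])/d[2]
def proj(n,p):
    K=C[n]["intrinsics"];T=C[n]["cam_to_world"];q=T[:3,:3].T@(np.array(p)-T[:3,3])
    return K[0,2]-K[0,0]*q[0]/q[2],K[1,2]+K[1,1]*q[1]/q[2]
def tri(pa,pb):
    (o,d),(p,e)=ray("top",*pa),ray("scene",*pb)
    s=np.linalg.lstsq(np.c_[d,-e],p-o,rcond=None)[0];A=o+s[0]*d;B=p+s[1]*e
    return (A+B)/2,np.linalg.norm(A-B)
E
python3 - <<'E'
from h import *
t=cv2.imread("pics/top0.png").astype(int);s=cv2.imread("pics/scene0.png").astype(int)
np.set_printoptions(linewidth=250,precision=4,suppress=True)
print("top");print(t.max(2)[228:268,134:182:1])
print("scene");print(s.max(2)[220:252,382:420])
E
```

```text
top
[[ 67  64  67 ... 123 121 122]
 [ 71  70  67 ... 121 121 122]
 [ 72  66  74 ... 122 123 122]
 ...
 [117 118 117 ... 120 120 121]
 [114 116 116 ... 123 121 118]
 [117 118 118 ... 123 123 121]]
scene
[[ 65  65  67 ... 176 174 177]
 [114 119  82 ... 177 175 177]
 [135 139 121 ... 178 179 180]
 ...
 [128 133 124 ... 135 131 132]
 [134 144 147 ... 125 103 117]
 [145 143 144 ... 140 126 125]]
```

Run:
```python
from h import *
for n,(r0,r1,c0,c1) in {"top":(225,270,130,185),"scene":(215,258,378,425)}.items():
    im=cv2.imread(f"pics/{n}0.png")[r0:r1,c0:c1]
    g=np.clip((im.max(2).astype(float)-5)*(3.5),0,255).astype('uint8')
    cv2.imwrite(f"pics/{n}zz.png",cv2.resize(g,None,fx=13,fy=13,interpolation=cv2.INTER_NEAREST))
    for th in (34,40,46):
        m=(im.max(2)<th).astype('uint8')
        cs,_=cv2.findContours(m,0,2);c=max(cs,key=cv2.contourArea)
        r=cv2.minAreaRect(c);print(n,th,cv2.contourArea(c),(cv2.boxPoints(r)+[c0,r0]).round(1).tolist())
```

```text
top 34 81.0 [[144.3, 258.5], [160.5, 234.3], [166.0, 238.0], [149.8, 262.2]]
top 40 300.5 [[138.7, 255.1], [157.7, 231.4], [170.4, 241.5], [151.4, 265.3]]
top 46 351.0 [[136.5, 253.5], [159.0, 231.0], [171.0, 243.0], [148.5, 265.5]]
scene 34 4.0 [[387.0, 244.0], [394.0, 244.0], [394.0, 248.0], [387.0, 248.0]]
scene 40 374.5 [[381.4, 235.8], [409.8, 221.6], [417.0, 236.0], [388.6, 250.2]]
scene 46 385.0 [[381.4, 235.8], [409.8, 221.6], [417.4, 236.8], [389.0, 251.0]]
```

View pics/topzz.png

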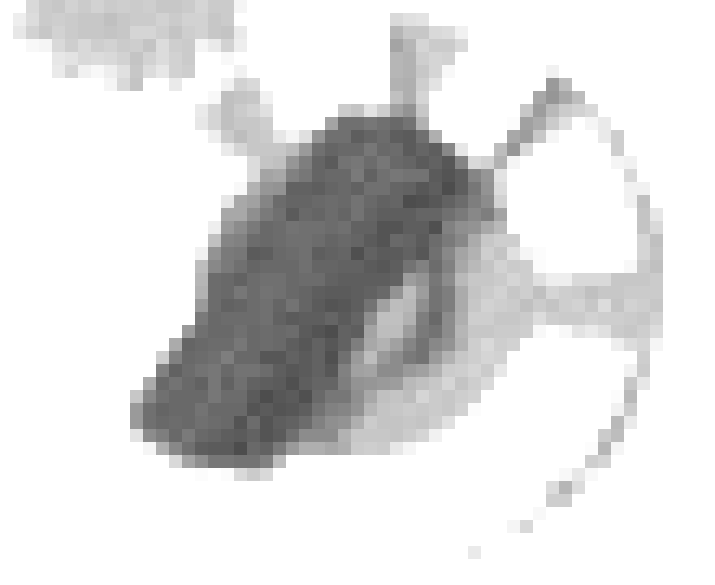

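View pics/scenezz.png

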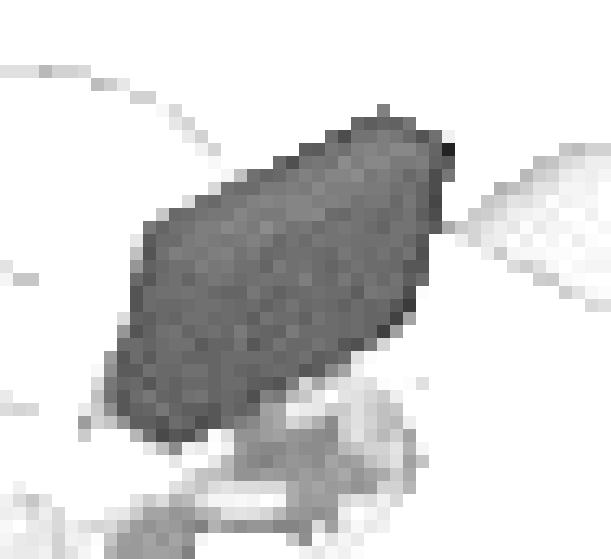

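```bash
python3 - <<'E'
from h import *
np.set_printoptions(precision=4,suppress=True)
tz=lambda x,y:(130-.5+x/13+0,225-.5+y/13)
sz=lambda x,y:(378-.5+x/13,215-.5+y/13)
# ring outer circle from top: bright white/dark ring fit using points in t0z (5x, crop offset 95,190)
z5=lambda x,y:(95-.5+x/5,190-.5+y/5)
A=onz("top",*tz(185,430),.126);B=onz("top",*tz(385,115),.126)
print("bar ends",A,B,np.linalg.norm(A-B),(A+B)/2,np.arctan2(*(B-A)[[1,0]]))
big=onz("top",*z5(224,157),.072);sm=onz("top",*z5(471,295),.072)
print("big,small",big,sm)
# ring right/bottom/top points
for p in [(432,288),(320,400),(215,290),(335,180)]: print("ring",onz("top",*z5(*p),.084))
# two-view checks
s5=lambda x,y:(330-.5+x/5,205-.5+y/5)
print("big tri",tri(z5(224,157),s5(430,355)))
print("small tri",tri(z5(471,295),s5(180,206)))
print("rear end tri",tri(tz(185,430),sz(418,135)))
c=(A+B)/2;th=np.arctan2(*(B-A)[[1,0]]);x=np.array([np.cos(th),np.sin(th),0]);y=np.array([-x[1],x[0],0])
for n,(r,cc) in {"top":(225,130),"scene":(215,378)}.items():
    im=cv2.imread(f"pics/{n}zz.png");im=cv2.cvtColor(im,cv2.COLOR_BGR2RGB)
    for h in(0,-.032):
        pts=[proj(n,c+a*.025*x+b*.007*y+[0,0,h]) for a,b in((1,1),(1,-1),(-1,-1),(-1,1))]
        pts=((np.array(pts)-[cc,r]+.5)*13).astype(int);cv2.polylines(im,[pts],True,(0,0,255) if h==0 else (0,160,0),1)
    cv2.imwrite(f"pics/{n}ov.png",im)
E
python3 -c "
import cv2,numpy as np
a=cv2.imread('pics/topov.png')[:,:600];b=cv2.imread('pics/scenezz.png');b=cv2.imread('pics/sceneov.png')
h=max(a.shape[0],b.shape[0]);f=lambda i:cv2.copyMakeBorder(i,0,h-i.shape[0],0,0,0)
cv2.imwrite('pics/ov.png',cv2.resize(np.hstack([f(a),f(b)]),(800,int(800*h/(a.shape[1]+b.shape[1])))))"
```

```text
bar ends [0.472  0.2031 0.126 ] [0.5121 0.1803 0.126 ] 0.04617105071943929 [0.4921 0.1917 0.126 ] -0.5185728486215817
big,small [0.5356 0.2329 0.072 ] [0.4887 0.1422 0.072 ]
ring [0.4908 0.1533 0.084 ]
ring [0.4513 0.1901 0.084 ]
ring [0.4883 0.2289 0.084 ]
ring [0.5276 0.1893 0.084 ]
big tri (array([0.5358, 0.2327, 0.0708]), np.float64(0.0010880392597589694))
small tri (array([0.4889, 0.1422, 0.0702]), np.float64(0.0007590181669470142))
rear end tri (array([0.4717, 0.2058, 0.1215]), np.float64(0.0022369554085261228))
```

View pics/ov.png

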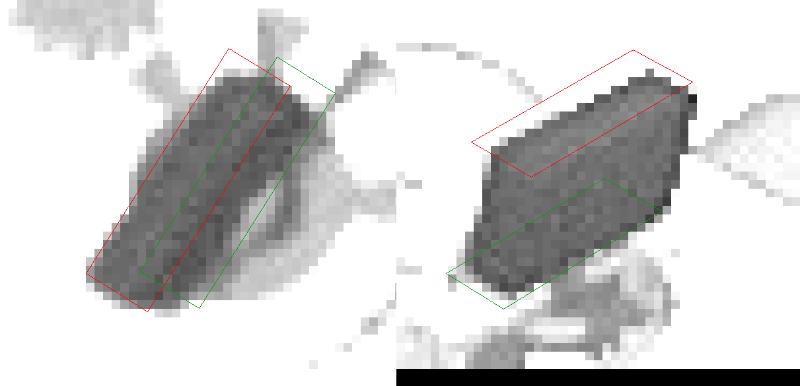

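The overlay puts the bar's rear end where expected. The ring circle gives an axis of about (0.4895, 0.191) and a diameter of 76 mm (expected 74). The discs triangulate at 70–71 mm and lie at +42° and −91° from the axis, so neutral is about −0.42 rad, slow about +0.73 and the bar about −0.53. Next I move over the knob.

Call:
send_rows --pt "0.1 0.11 0 -0.01" --pt "0.25 0.28 0 -0.02" --pt "0.4 0.45 0 -0.03" --pt "0.55 0.62 0 -0.04" --pt "0.7 0.78 0 -0.05" --pt "0.82 0.92 0 -0.06" --pt "0.9 1 0 -0.065" --pt "0.9 1 0 -0.065" --jaw 0 --newtons 60

```text
time: 1.1
eef_pos: [0.4612, -0.3451, 0.2478]
tcp_rot: [0.998, -0.059, -0.0, -0.0]
contact_force: [-0.1, 0.8, 1.0]
opening: 1.001
```

Call:
send_rows --pt "0.02 0.12 0 -0.01" --pt "0.06 0.3 0 -0.025" --pt "0.1 0.48 0 -0.04" --pt "0.13 0.66 0 -0.05" --pt "0.16 0.82 0 -0.06" --pt "0.18 0.94 0 -0.065" --pt "0.2 1 0 -0.065" --pt "0.2 1 0 -0.065"

```text
time: 2.1
eef_pos: [0.5198, -0.0479, 0.2481]
tcp_rot: [0.965, -0.262, -0.0, 0.0]
contact_force: [0.4, -0.7, -0.0]
opening: 1.0
```

Call:
send_rows --pt "-0.01 0.1 0 0" --pt "-0.03 0.25 -0.03 0" --pt "-0.05 0.42 -0.07 0" --pt "-0.07 0.58 -0.1 0" --pt "-0.09 0.7 -0.13 0" --pt "-0.1 0.78 -0.13 0" --pt "-0.1 0.8 -0.13 0" --pt "-0.1 0.8 -0.13 0"

```text
time: 3.1
eef_pos: [0.4903, 0.1911, 0.2094]
tcp_rot: [0.965, -0.263, 0.0, 0.0]
contact_force: [-0.2, -0.0, 0.1]
opening: 1.002
```

Run:
```python
from h import *
s=monitor.get_state();print(s['time'],s['eef_pos'],s['tcp_rot'],s['qpos'],s['contact_force'])
for n in("scene","top"):
    im=imaging.read_camera(n)[:,:,::-1];cv2.imwrite(f"pics/{n}1.png",im)
a=cv2.imread("pics/top1.png")[150:330,60:270];b=cv2.imread("pics/scene1.png")[130:310,300:510]
cv2.imwrite("pics/c1.png",cv2.resize(np.hstack([a,b]),(800,343)))
```

```text
3.1 [0.4903041  0.19110043 0.20939017] [ 9.64736654e-01 -2.63216768e-01  2.12031476e-04  2.77804763e-04] [ 1.79018349e-01 -6.70249254e-03  1.97689053e+00 -7.42577871e-04
  1.17126137e+00  2.28281360e+00] [-0.18863361 -0.01756264  0.12964258]
```

View pics/c1.png

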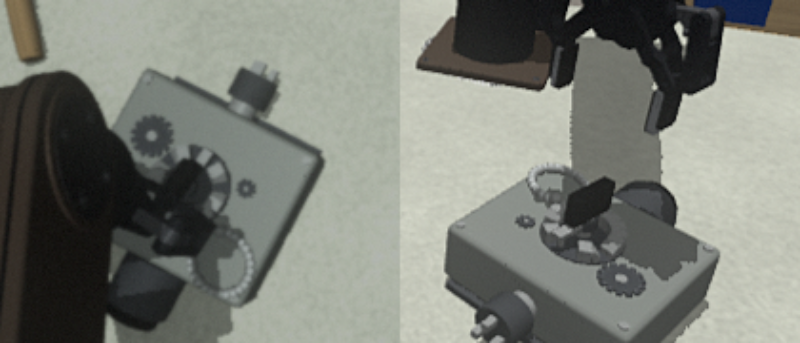

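The open gripper stands above the bar with the jaws across it. I check tip_reach while descending.

```bash
python3 -c "
from plant import ctrl;print(ctrl.tip_reach)"
```

```text
0.017
```

Call:
send_rows --pt "0 0 -0.06 0" --pt "0 0 -0.14 0" --pt "0 0 -0.2 0" --pt "0 0 -0.24 0" --pt "0 0 -0.24 0"

```text
time: 3.82
eef_pos: [0.489, 0.192, 0.136]
tcp_rot: [0.965, -0.263, -0.001, 0.001]
contact_force: [-0.0, 0.4, 0.1]
opening: 0.999
```

Run:
```python
from h import *
s=monitor.get_state();print(s['time'],s['eef_pos'],s['contact_force'])
for n in("scene","top"):
    im=imaging.read_camera(n)[:,:,::-1];cv2.imwrite(f"pics/{n}2.png",im)
a=cv2.imread("pics/top2.png")[190:300,95:235];b=cv2.imread("pics/scene2.png")[180:290,330:470]
cv2.imwrite("pics/c2.png",cv2.convertScaleAbs(cv2.resize(np.hstack([a,b]),(800,314),interpolation=cv2.INTER_CUBIC),alpha=1.6))
```

```text
3.825 [0.48899645 0.19197077 0.13600749] [-0.04646792  0.36991008  0.09042822]
```

View pics/c2.png

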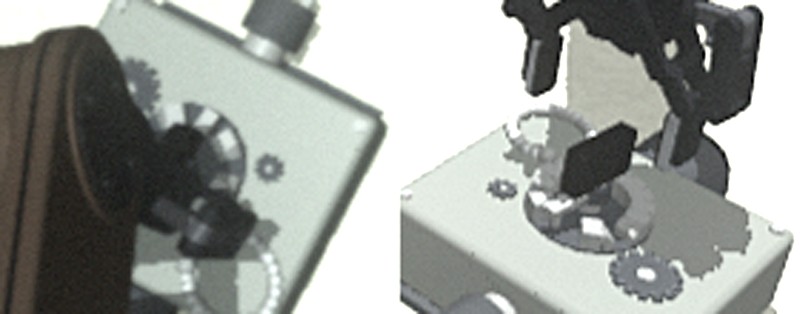

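The bar sits between the jaws. I go on down to TCP z of about 0.115 and close.

Call:
send_rows --pt "0 0 -0.04 0" --pt "0 0 -0.07 0" --pt "0 0 -0.07 0"

```text
time: 4.3
eef_pos: [0.4888, 0.1921, 0.1151]
tcp_rot: [0.965, -0.263, -0.001, 0.001]
contact_force: [-0.3, 0.3, 0.2]
opening: 0.999
```

Call:
send_rows --pt "0 0 0 0" --pt "0 0 0 0" --pt "0 0 0 0" --pt "0 0 0 0" --pt "0 0 0 0" --pt "0 0 0 0" --pt "0 0 0 0" --pt "0 0 0 0" --jaw 1 --newtons 60

```text
time: 5.3
eef_pos: [0.4907, 0.1939, 0.1171]
tcp_rot: [0.965, -0.263, 0.001, -0.002]
contact_force: [2.0, 6.5, -0.4]
opening: 0.151
```

Run:
```python
from h import *
s=monitor.get_state();print(s['time'],s['eef_pos'],s['tcp_rot'],s['contact_force'],s['wrist_torque'],s['opening']*85)
im=imaging.read_camera("scene")[:,:,::-1];cv2.imwrite("pics/s3.png",im)
cv2.imwrite("pics/c3.png",cv2.convertScaleAbs(cv2.resize(im[150:310,320:480],None,fx=3.5,fy=3.5,interpolation=cv2.INTER_CUBIC),alpha=1.6))
```

```text
5.3 [0.49067011 0.19390786 0.11706335] [ 0.96468474 -0.26339323  0.0011179  -0.00247148] [ 1.95937661  6.46442369 -0.40135403] [ 0.88614262 -0.27589724 -0.02175574] 12.870797487252116
```

View pics/c3.png

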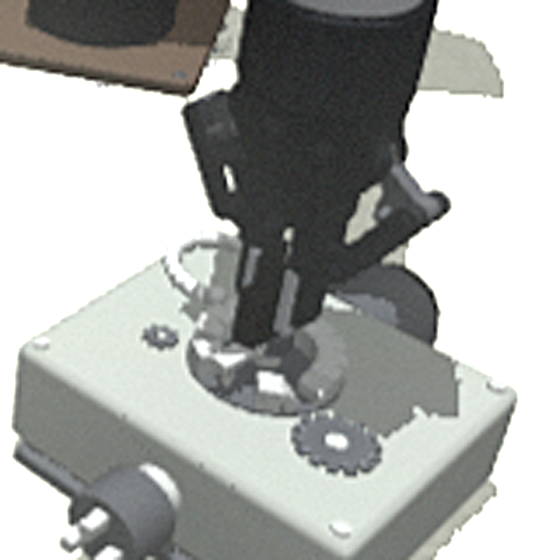

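The knob is gripped, with the opening at 12.9 mm on the 14 mm bar. The side force of about 6.5 N in +y suggests the axis is a little further to +y, so I ease over while lifting.

Call:
send_rows --pt "0.003 0.006 0.01 0" --pt "0.003 0.006 0.025 0" --pt "0.003 0.006 0.04 0" --pt "0.003 0.006 0.05 0" --pt "0.003 0.006 0.05 0" --pt "0.003 0.006 0.05 0"

```text
time: 6.1
eef_pos: [0.4907, 0.1941, 0.1312]
tcp_rot: [0.965, -0.263, 0.0, -0.0]
contact_force: [4.2, 2.8, -7.4]
opening: 0.148
```

Run:
```python
from h import *
s=monitor.get_state();print(s['time'],s['eef_pos'],s['tcp_rot'],s['contact_force'],s['wrist_torque'],s['opening']*85)
im=imaging.read_camera("scene")[:,:,::-1];cv2.imwrite("pics/s4.png",im)
cv2.imwrite("pics/c4.png",cv2.convertScaleAbs(cv2.resize(im[150:310,320:480],None,fx=3.5,fy=3.5,interpolation=cv2.INTER_CUBIC),alpha=1.6))
```

```text
6.1 [0.49068667 0.19412788 0.1311706 ] [ 9.64790039e-01 -2.63020850e-01  2.56611590e-04 -3.82690132e-04] [ 4.15373772  2.80502538 -7.39718254] [ 0.44676278 -0.7375684  -0.05550272] 12.60461137802103
```

View pics/c4.png

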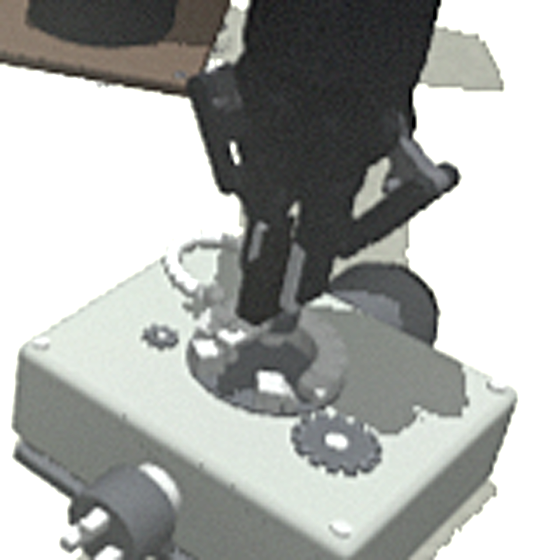

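The wrist reads −7.4 N, which is about 15 mm of lift, in the free-turn range. Next I turn +72° (0.2).

Call:
send_rows --pt "0.003 0.002 0 0.01" --pt "0.003 0.002 0 0.03" --pt "0.003 0.002 0 0.05" --pt "0.003 0.002 0 0.07" --pt "0.003 0.002 0 0.09" --pt "0.003 0.002 0 0.11" --pt "0.003 0.002 0 0.13" --pt "0.003 0.002 0 0.15" --pt "0.003 0.002 0 0.17" --pt "0.003 0.002 0 0.19" --pt "0.003 0.002 0 0.2" --pt "0.003 0.002 0 0.2" --pt "0.003 0.002 0 0.2"

```text
time: 7.78
eef_pos: [0.4912, 0.1944, 0.131]
tcp_rot: [0.935, 0.354, -0.0, 0.0]
contact_force: [2.6, 1.3, -6.5]
opening: 0.152
```

Run:
```python
from h import *
s=monitor.get_state();q=s['tcp_rot'];print(s['time'],s['eef_pos'],2*np.arctan2(q[1],q[0]),s['contact_force'],s['wrist_torque'],s['opening']*85)
for n in("scene","top"):
    im=imaging.read_camera(n)[:,:,::-1];cv2.imwrite(f"pics/{n}5.png",im)
a=cv2.imread("pics/top5.png")[170:300,95:235];b=cv2.imread("pics/scene5.png")[180:310,330:470]
cv2.imwrite("pics/c5.png",cv2.convertScaleAbs(cv2.resize(np.hstack([a,b]),(800,371),interpolation=cv2.INTER_CUBIC),alpha=1.6))
```

```text
7.775 [0.49122019 0.19437207 0.13101209] 0.7238656943845788 [ 2.55883247  1.26500325 -6.46048502] [ 0.15177692 -0.67921704 -0.01250466] 12.90597525066273
```

View pics/c5.png

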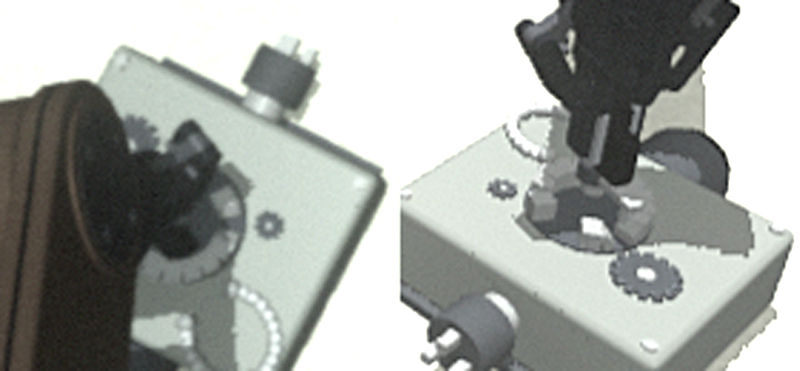

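The tool yaw is 0.724, against a slow-notch estimate of 0.70–0.73. I let go now.

Call:
send_rows --pt "0 0 0 0" --pt "0 0 0 0" --pt "0 0 0 0" --pt "0 0 0 0" --pt "0 0 0 0" --pt "0 0 0 0" --pt "0 0 0 0" --pt "0 0 0 0" --jaw 0

```text
time: 8.88
eef_pos: [0.4915, 0.1946, 0.1313]
tcp_rot: [0.935, 0.354, -0.0, -0.0]
contact_force: [0.2, 0.1, 0.4]
opening: 0.997
```

Call:
send_rows --pt "0 0 0.06 0" --pt "0 0 0.18 0" --pt "0 0 0.32 0" --pt "-0.02 -0.12 0.4 0" --pt "-0.02 -0.3 0.4 0" --pt "0 -0.5 0.4 0" --pt "0.02 -0.68 0.4 0" --pt "0.04 -0.85 0.4 0" --pt "0.05 -0.97 0.4 0" --pt "0.06 -1 0.4 0" --pt "0.06 -1 0.4 0"

```text
time: 10.25
eef_pos: [0.5097, -0.1053, 0.2521]
tcp_rot: [0.935, 0.354, 0.0, 0.0]
contact_force: [-1.0, 0.9, 0.3]
opening: 0.997
```

Run:
```python
from h import *
s=monitor.get_state();print(s['time'],s['eef_pos'],s['contact_force'],s['opening']*85)
for n in("scene","top"):
    im=imaging.read_camera(n)[:,:,::-1];cv2.imwrite(f"pics/{n}6.png",im)
a=cv2.imread("pics/top6.png")[190:300,95:235];b=cv2.imread("pics/scene6.png")[200:310,330:470]
cv2.imwrite("pics/c6.png",cv2.convertScaleAbs(cv2.resize(np.hstack([a,b]),(800,314),interpolation=cv2.INTER_CUBIC),alpha=1.6))
d0=cv2.imread("pics/top0.png")[170:275,300:400];d=cv2.imread("pics/top6.png")[170:275,300:400]
cv2.imwrite("pics/d6.png",cv2.convertScaleAbs(cv2.resize(np.hstack([d0,d]),None,fx=4,fy=4),alpha=1.6))
```

```text
10.25 [ 0.50968519 -0.10534498  0.25205038] [-1.01690738  0.90481095  0.30706648] 84.72431729634857
```

View pics/c6.png

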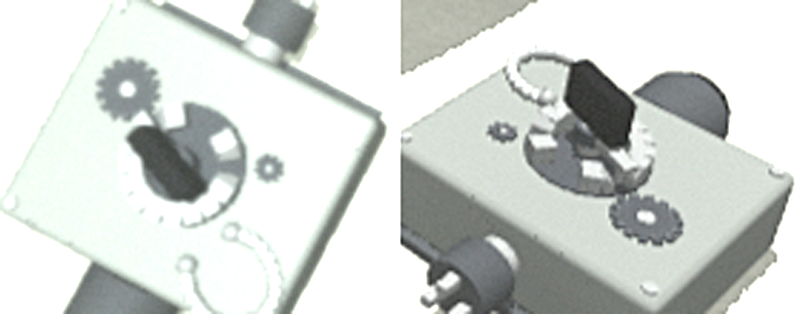

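View pics/d6.png

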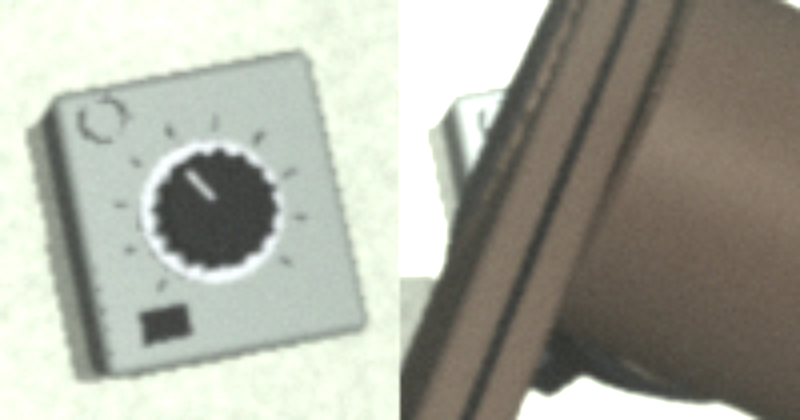

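The knob now points at the large disc. To see whether it is fully home, I measure the bar's height from both views.

Run:
```python
from h import *
P=[]
for n,(r0,r1,c0,c1) in {"top":(225,270,130,175),"scene":(215,260,378,423)}.items():
    im=cv2.imread(f"pics/{n}6.png")[r0:r1,c0:c1]
    g=np.clip((im.max(2).astype(float)-5)*2.2,0,255).astype('uint8')
    g=cv2.cvtColor(cv2.resize(g,None,fx=8.8,fy=8.8,interpolation=cv2.INTER_NEAREST),cv2.COLOR_GRAY2BGR)
    x=np.array([np.cos(.72),np.sin(.72),0]);y=np.array([-x[1],x[0],0])
    for top,col in((.126,(0,0,255)),(.137,(255,0,0))):
        pts=np.array([proj(n,np.array([.4905,.193,top])+a*.025*x+b*.007*y) for a,b in((1,1),(1,-1),(-1,-1),(-1,1))])
        cv2.polylines(g,[((pts-[c0,r0]+.5)*8.8).astype(int)],True,col,1)
    P.append(g)
cv2.imwrite("pics/c7.png",np.hstack(P))
```

```text
(no output)
```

View pics/c7.png

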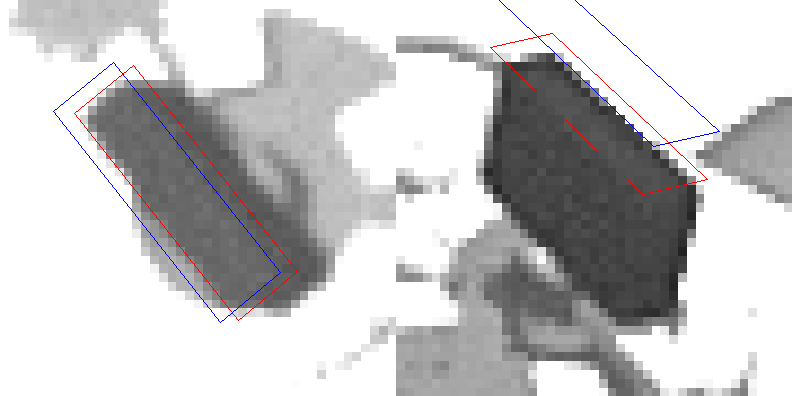

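The bar top in both views fits the red "home" outline at 126 mm and not the blue one at 137 mm (pin on the ring). I check the dial in the scene view next.

Run:
```python
from h import *
a,b=[cv2.imread(f"pics/scene{i}.png")[185:285,155:265] for i in(0,5)]
cv2.imwrite("pics/d7.png",cv2.convertScaleAbs(cv2.resize(np.hstack([a,b]),None,fx=3.6,fy=3.6,interpolation=cv2.INTER_CUBIC),alpha=1.6))
```

```text
(no output)
```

View pics/d7.png

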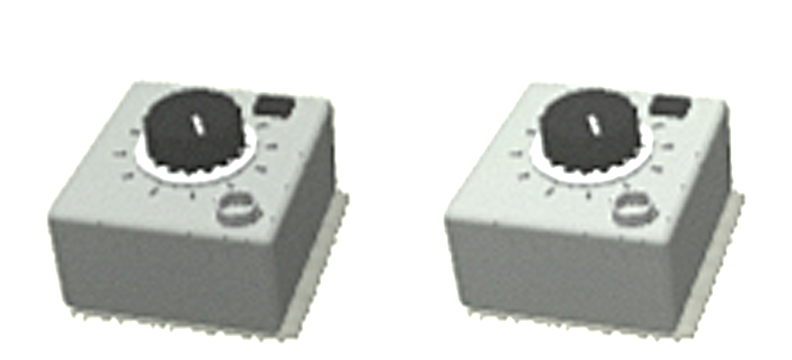

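The dial mark has not moved. I hand the job in.

```bash
python3 -c "
from plant import workorder;print(workorder.sign_off())"
```

```text
the job is handed in; nothing more can be done
None
```

The wire twister is in slow gear and the job is handed in. I gripped the selector bar, lifted it about 15 mm (the wrist read 7.4 N), turned it 72° anticlockwise to the large disc and let go. The arm was then raised and moved clear, and the last clock reading before hand-in was about 10.4 s of the 29 s allowed.

**Last checks:**
- **Gear:** the bar points at the large disc. The yaw at release was 0.724 rad, against a slow-notch estimate of 0.70–0.73.
- **Fully home:** in both views the bar top fits the 126 mm "home" height, not the 137 mm it would have with the pin on the ring.
- **Dial:** its mark looked the same in the scene view at the start and just before release. The arm hid the dial in the last top view, so I did not compare it again after release. The gripper stayed well above it throughout.

**Disagreements:**
- **Knob axis:** my first estimate was about 2–3 mm off, seen as a side force of about 6.5 N when the gripper closed. I eased it out during the lift and turn.
- **Bar height:** an early two-view point on the bar's end came out at 121.5 mm instead of 126 mm. I put that down to the bar's rounded corners.

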